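# Chock a wooden block up to the gauge bar

### The job

A dark wooden block lies in the aluminium jig under a steel gauge bar. Fetch the wooden wedge, set it thin end first in the channel below the block, and slide it in until the front of the block has risen and bears snugly on the underside of the bar; then let go and leave the wedge in place. Press gently: the bar must be touched with light hand force only, never jammed hard, and leave the other things on the bench alone.

Things in the scene. Friction and masses are not known exactly. Their poses are not given: they have to be found in the camera images.
- jig: Aluminium jig fixed on the bench, 118 mm deep (x), 170 wide (y). Origin: bench surface, middle of the channel's mouth; +x leads into the channel, z up. Channel 38 mm wide, open through to the back, floor = bare bench. Runners beside it (x 0 to 118 mm, tops 10 mm high) carry the block, its front face near x = 30. Low back stop at x = 112 mm and cheeks keep the block in.
- gauge: Height gauge on the jig, same origin and axes. Two posts at x 37, y +-97 mm, 78 mm tall, carry a flat steel bar, x 24 to 50 mm, 8 mm thick, over the block's front edge. Clamped firmly; its underside is 49 to 57.5 mm above the bench, differs each time, is not measured: find it by feel. A good fit is 2 to 5 N of block on bar; 0.5 to 7.5 N passes, over 10 N at any moment spoils it.
- block_center (a point): Centre of the loose dark wooden block, 80 mm deep (jig x), 150 wide, 34 high, 0.3 to 0.65 kg. At the start it lies flat on the runners across the channel, underside 10 mm above the bench.
- block_edge (a point): Middle of the block's upper front edge, which meets the bar; 44 mm above the bench at the start, has to rise 5 to 13.5 mm. The wedge lifts the front edge; the back edge stays on the runners.
- wedge_heel (a point): Centre of the heel, the tall end of the loose pale wooden wedge (140 mm long, 30 wide, 0.12 kg): 40 mm along the wedge, 30 wide, 45 high; this point is 22.5 mm above the underside. Grasp across the 30 mm width or push its rear face. +x points to the thin end, z up. The wedge lies flat at the start, and stays by friction where it is left under load.
- wedge_tip (a point): Middle of the thin end, 2 mm above the wedge's underside, 120 mm ahead of the heel's centre; same axes. The slope is 100 mm long, 29 mm high at the heel to 4 mm here (1 in 4). Lifting the block takes a steady push of 1 to 10 N; once it meets the bar the push climbs by 2 to 3 N a mm, 1.3 to 5 N for each newton on the bar: stop some 7 N above the steady push.
- wax_tin: Round tin, 67 mm across, 37 mm high; origin at the centre of its underside. To be left alone.
- brass_brush: Brass wire brush, 34 x 120 x 30 mm; origin at the centre of its underside. To be left alone.
- pad_block: Pale rounded sanding block, 72 x 84 x 34 mm; origin at the centre of its underside. To be left alone.

How it is judged:
By the outcome, as a careful person would: the job done as asked, in the order asked, and still so for the second after the job is handed in, with the robot touching nothing.
It also fails if it takes over 72 s, if anything falls off the work surface, if the arm or the gripper's body presses on something with over 40 N, if the wrist force passes 120 N, or if a joint passes its speed limit or range.

### The arm

A 6-joint arm with a two-finger parallel gripper is mounted at the origin on a cart in front of the work surface, level with it; the furniture and walls round the work are solid. World frame = base frame: x ahead of the robot, y to its left, z up, the work surface at z = 0. Lengths are in m, angles in rad, forces in N, time in s.
With the tool pointing down it reaches from about 0.225 to 0.875 m from the base axis. Payload 3.4 kg.
Tool frame: the origin (TCP) lies between the finger pads; the fingertips stand 8 mm ahead of it and the grasp point (between the pads) lies 11 mm behind it; z points along the fingers, y is the line along which they close (so a half turn about z gives the same grasp; the last joint's range is limited). The gripper opens to 85 mm and grips with 20 to 120 N. Pads are 22 mm wide; open, the fingers measure 114 mm over their backs; the gripper's body (76 mm by 85 mm) begins 54 mm behind the grasp point. The pads swing forward as they close: fully open they stand 13 mm farther back than shut.
Start: joints at [-1.23, 0.276, 1.505, -0, 1.361, -0.121], TCP at [0.256, -0.515, 0.239] pointing down, gripper open.
Joint ranges: [-2.89, 2.89], [-0.75, 2.08], [0.22, 2.7], [-1.18, 4.32], [0.11, 2.71], [-2.7, 2.7]. Speed limits (rad/s): [2.57, 2.57, 3.14, 3.14, 3.14, 3.14].

### API

Orientations are given as a unit quaternion [w, x, y, z].
In Python, from rig import manip gives the robot as it stands.
- The arm moves only by the tool move_arm, never from a script. Its argument "deltas" is a list that holds one entry, the list of rows, each a list of 5 numbers: the shift along the tool's x, y, z normalised to -1 to 1, where 1 is 80 cm, then the turn about the tool's z normalised to -1 to 1, where 1 is 120 degrees, then the closure, from -1 (fully open) to 1 (shut). In form: [[[tx, ty, tz, twist, grip], ...]]. A call has 1 to 12 rows; each row is the pose to reach, as a shift and turn from the pose commanded when the call began, along the tool's axes at that moment; what a row does not reach only later rows make up. A row lasts 1/10 s, in which the tool goes at most 50 mm and 8.59 degrees, less where a joint would pass 70% of its speed; a pose out of reach is approached as far as the arm can. A call with a number of a shift or a turn outside -1 to 1 is refused whole. A call with a gripper value outside its range is refused whole. The fingers move at their own pace and stop on an object; "squeeze" is the grip in N (left out, the last holds). Time passes only in rows, so rows that repeat a pose let the fingers close. It gives the time, the measured TCP pose, the force, the opening and the grip force at its end, in the units of the state.
- manip.get_state(): the state, without advancing time (a new reading comes with each control period).
- manip.get_image(name): name is "scene" or "top" or "wrist"; returns the picture (400x640x3 uint8, red, green, blue); there is no depth.
- manip.camera_params(name): a dict with "fx", "fy", "cx", "cy" (pixels), "R" (3x3) and "t" (3): a world point X has camera coordinates R X + t; the wrist camera has in their place "tool_from_camera" (4x4, takes a point from camera to tool coordinates, whose origin is the TCP and whose axes are the flange's). Camera axes: x right, y down, z forward; pixel columns grow to the right and rows downward; lengths in m; the calibration is good to about 2 mm. A picture is of the moment at which its call begins: read the wrist's pose just before it. camera_params takes no time and is no camera call.
- manip.sign_off(): hands the job in; it is judged then, once.
The state is a dict: "clock": time; "qpos": joint angles; "qd": joint speeds; "effort": joint torques, N m; "position": TCP position; "ee_rot": TCP orientation; "contact_force": force on the tool from outside, world axes, zero at the start; "moment": the same for the moment, N m; "width": finger opening in m; "gripper_force": force on a finger pad.
Only numpy, scipy, OpenCV 4.12 (cv2) and the standard library are available. Lean on these libraries where they do the work, as an engineer would, in place of code of your own. Each camera call takes 0.05 s, during which the arm holds its last target. There are 200 camera calls.

## Working session

There is one attempt and no reset: what is moved stays moved. The work goes in short steps, Python scripts to look and compute and a tool call to move; the robot and the scene stay as the last step left them, time stands still between calls to the robot, and variables do not carry over. Pictures are saved under pics/ and viewed, at most 10 in all, crops included, and the job is handed in when it is done.

Besides the shell and the picture viewer there is one more tool, called as name([rows], argument=value, ...), one row to a line, values as JSON. move_arm: Moves the arm, as the interface text tells. Scaled input: -1 to 1 covers 80 cm each way for a shift and 120 degrees each way for a turn. Its arguments: {"type":"object","properties":{"deltas":{"type":"array","items":{"type":"array","items":{"type":"array","items":{"type":"number","minimum":-1,"maximum":1}}}},"squeeze":{"type":"number"}},"required":["deltas"]}

```bash
mkdir -p pics; python3 - <<'E'
from rig import manip
import cv2,numpy as np
s=manip.get_state();print(s)
for n in("scene","top"):
    im=manip.get_image(n);cv2.imwrite(f"pics/{n}0.png",im[...,::-1]);p=manip.camera_params(n);print(n,p)
print(manip.camera_params("wrist"))
E
```

```text
{'clock': 0.0, 'qpos': array([-1.23000111e+00,  2.76593843e-01,  1.50613754e+00,  2.15294044e-06,
        1.36070809e+00, -1.21017031e-01]), 'qd': array([ 0.00048003, -0.00015383, -0.00130646,  0.00041712,  0.00150483,
       -0.00081776]), 'effort': array([ 1.09596576e-04, -4.16766286e+01, -2.45803875e+01, -3.38239397e-04,
        1.06545768e-02, -2.75319582e-05]), 'position': array([ 0.25601573, -0.51428018,  0.23843861]), 'ee_rot': array([-9.17958906e-04,  9.73459056e-01,  2.28859376e-01, -1.00222699e-04]), 'contact_force': array([ 0.68514648, -0.22948181, -0.24405692]), 'moment': array([ 0.01355396, -0.01392858,  0.02159148]), 'gripper_force': 0.0, 'width': 0.08528257245489626}
scene {'fx': 514.2030376695149, 'fy': 514.2030376695149, 'cx': 323.7514459746777, 'cy': 193.75075135963897, 'R': array([[ 0.62529324, -0.78036641, -0.00605163],
       [-0.31070379, -0.24183275, -0.91922798],
       [ 0.71587116,  0.57666731, -0.39367919]]), 't': array([-0.43166633,  0.19666648,  1.06156639])}
top {'fx': 361.6290636689745, 'fy': 361.6290636689745, 'cx': 322.1301261226664, 'cy': 198.1139581668398, 'R': array([[ 0.05216965, -0.99863609, -0.00207079],
       [-0.9742989 , -0.05044302, -0.21953849],
       [ 0.2191346 ,  0.01347082, -0.97560164]]), 't': array([-0.12578482,  0.56515081,  0.88387182])}
{'fx': 277.88367726005026, 'fy': 277.88367726005026, 'cx': 317.3696544331835, 'cy': 194.69960790701805, 'tool_from_camera': array([[ 7.12843296e-04, -9.54033081e-01, -2.99700469e-01,
         7.64943954e-02],
       [ 9.99999087e-01,  3.36020881e-04,  1.30886551e-03,
        -2.58101942e-04],
       [-1.14799538e-03, -2.99701129e-01,  9.54032450e-01,
        -1.36342803e-01],
       [ 0.00000000e+00,  0.00000000e+00,  0.00000000e+00,
         1.00000000e+00]])}
```

View pics/scene0.png

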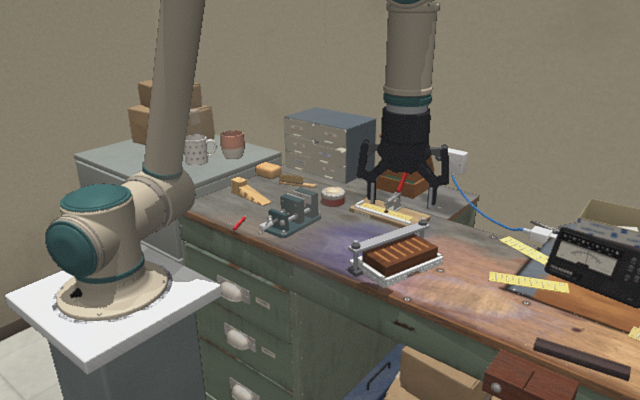

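View pics/top0.png

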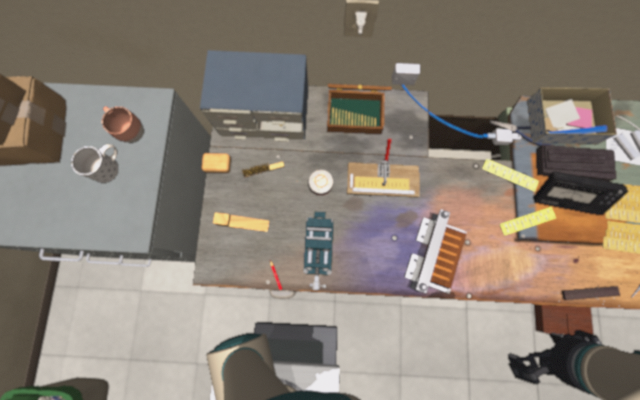

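The scene view shows the wedge's heel near (238,186) and tip near (268,203), with the gauge posts near (354,262) and (425,225). In the top view the heel is at (222,219), the tip at (268,226), and the post tops at about (441,214) and (416,285). The channel mouth faces image left.

```bash
cat > h.py <<'E'
from rig import manip
import cv2,numpy as np
from scipy.spatial.transform import Rotation as Ro
def cam(n,s=None):
    p=manip.camera_params(n);K=np.array([[p['fx'],0,p['cx']],[0,p['fy'],p['cy']],[0,0,1]])
    if n=='wrist':
        q=s['ee_rot'];T=np.eye(4);T[:3,:3]=Ro.from_quat([q[1],q[2],q[3],q[0]]).as_matrix();T[:3,3]=s['position']
        M=np.linalg.inv(T@p['tool_from_camera']);return K,M[:3,:3],M[:3,3]
    return K,np.array(p['R']),np.array(p['t'])
def ray(c,uv):
    K,R,t=c;d=R.T@np.linalg.solve(K,[uv[0],uv[1],1.]);return -R.T@t,d/np.linalg.norm(d)
def plane(c,uv,z):
    o,d=ray(c,uv);return o+d*(z-o[2])/d[2]
def tri(c1,a,c2,b):
    P=[c[0]@np.c_[c[1],c[2]] for c in(c1,c2)]
    X=cv2.triangulatePoints(P[0],P[1],np.array(a,float).reshape(2,1),np.array(b,float).reshape(2,1)).ravel();return X[:3]/X[3]
def proj(c,X):
    x=c[0]@(c[1]@np.asarray(X,float)+c[2]);return x[:2]/x[2]
E
python3 - <<'E'
from h import *
np.set_printoptions(precision=3,suppress=True)
T,S=cam('top'),cam('scene')
def blob(f,box,lo,hi):
    im=cv2.imread(f);x0,y0,x1,y1=box
    m=cv2.inRange(cv2.cvtColor(im,cv2.COLOR_BGR2HSV)[y0:y1,x0:x1],lo,hi)
    c=max(cv2.findContours(m,0,2)[0],key=cv2.contourArea).reshape(-1,2)+[x0,y0]
    return c
pale=((8,90,130),(28,255,255))
ct=blob('pics/top0.png',(205,200,280,245),*pale);cs=blob('pics/scene0.png',(225,172,275,212),*pale)
for n,c in(('t',ct),('s',cs)):print(n,cv2.boundingRect(c),cv2.contourArea(c),cv2.approxPolyDP(c.reshape(-1,1,2),2,True).reshape(-1,2).tolist())
print('heel',plane(T,(222,219),.045),'tip',plane(T,(268,226),.002))
h=plane(T,(222,219),.045);print(proj(S,h),proj(S,plane(T,(268,226),.002)))
print('tri tip',tri(T,(268,226),S,(268,203)))
a,b=plane(T,(441,214),.078),plane(T,(416,285),.078);print('posts',a,b,np.linalg.norm(a-b),proj(S,a),proj(S,b))
I=[cv2.resize(cv2.imread('pics/top0.png')[195:305,395:475],None,fx=5,fy=5,interpolation=2),cv2.resize(cv2.imread('pics/scene0.png')[210:285,340:450],None,fx=3.5,fy=3.5)]
H=np.zeros((560,800,3),np.uint8)
H[:550,:400]=I[0];H[:262,400:785]=I[1]
w=cv2.resize(cv2.imread('pics/scene0.png')[170:215,220:290],None,fx=5,fy=5);H[270:495,400:750]=w
cv2.imwrite('pics/c1.png',H)
E
```

```text
t (213, 213, 56, 19) 604.5 [[213, 219], [216, 224], [264, 231], [268, 227], [267, 220], [215, 213]]
s (239, 184, 32, 22) 265.5 [[239, 187], [240, 193], [243, 196], [245, 192], [246, 198], [250, 200], [252, 198], [262, 205], [270, 202], [246, 184]]
heel [0.505 0.165 0.045] tip [0.499 0.049 0.002]
[239.913 179.573] [267.573 203.754]
tri tip [0.499 0.048 0.004]
posts [ 0.542 -0.401  0.078] [ 0.362 -0.337  0.078] 0.19065930726617386 [418.812 216.974] [350.52  237.763]
```

View pics/c1.png

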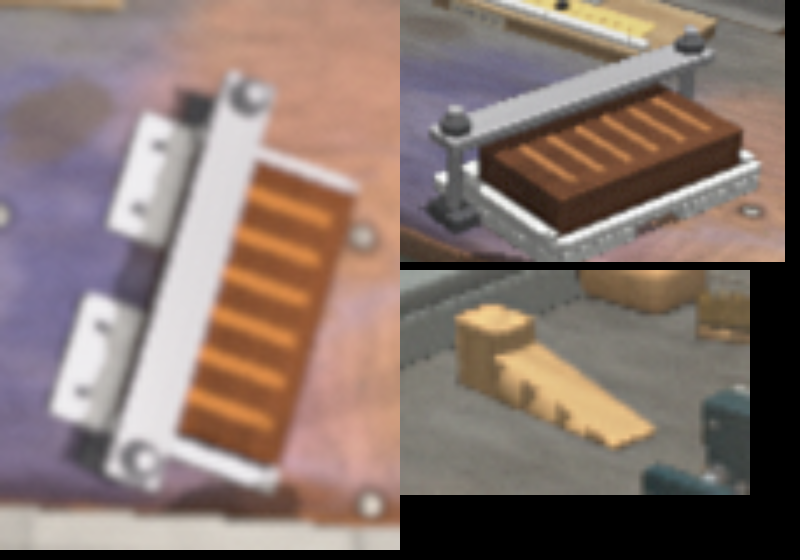

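The knobs and wedge match across the two views. The heel top sits near the expected 45 mm height, and the mouth is about (414.6,247) in the top picture. I'll fix the jig by triangulation and get the first move numbers.

```bash
cat >> h.py <<'E'
def go(x,y,z,yaw):
    s=manip.get_state();q=s['ee_rot'];R=Ro.from_quat([q[1],q[2],q[3],q[0]]).as_matrix()
    d=R.T@(np.array([x,y,z])-s['position']);y0=np.degrees(np.arctan2(R[1,0],R[0,0]))
    tw=-((yaw-y0+180)%360-180)
    print('yaw',y0.round(2),'tilt',R[:2,2].round(4),'delta norm',(d/.8).round(4),'twist',round(tw/120,4),'rows>=',np.linalg.norm(d)/.05,abs(tw)/8.59)
E
python3 - <<'E'
from h import *
np.set_printoptions(precision=3,suppress=True)
T,S=cam('top'),cam('scene')
print('knobs',tri(T,(444.8,213.4),S,(422.9,222)),tri(T,(423.4,287),S,(355.7,243.7)))
print('mouth',plane(T,(414.6,247.2),.01))
print('heel tri',tri(T,(221.5,219),S,(239,179.6)))
go(.505,.165,.16,87)
E
```

```text
knobs [ 0.544 -0.412  0.068] [ 0.357 -0.355  0.072]
mouth [ 0.461 -0.35   0.01 ]
heel tri [0.504 0.167 0.045]
yaw 26.46 tilt [-0.001  0.002] delta norm [ 0.657 -0.621  0.099] twist -0.5045 rows>= 14.555219922845472 7.047767672792139
```

move_arm([
  [[0.657,-0.621,0.099,-0.504,-1],[0.657,-0.621,0.099,-0.504,-1],[0.657,-0.621,0.099,-0.504,-1],[0.657,-0.621,0.099,-0.504,-1],[0.657,-0.621,0.099,-0.504,-1],[0.657,-0.621,0.099,-0.504,-1],[0.657,-0.621,0.099,-0.504,-1],[0.657,-0.621,0.099,-0.504,-1],[0.657,-0.621,0.099,-0.504,-1],[0.657,-0.621,0.099,-0.504,-1],[0.657,-0.621,0.099,-0.504,-1],[0.657,-0.621,0.099,-0.504,-1]],
])

```text
clock: 1.3
position: [0.4618, 0.0472, 0.1737]
ee_rot: [0.0, 0.726, 0.688, -0.0]
contact_force: [0.8, -0.6, 0.5]
width: 0.0856
gripper_force: 0.0
```

```bash
python3 - <<'E'
from h import *
s=manip.get_state();print(s['clock'],s['position'],s['qpos']);go(.505,.165,.16,87)
E
```

```text
1.3 [0.46182052 0.04718989 0.17368765] [-4.79797016e-02  1.59526818e-01  1.83532696e+00 -3.53654617e-04
  1.14660519e+00  5.28096731e-03]
yaw 86.96 tilt [ 0.0001 -0.0003] delta norm [0.1499 0.0461 0.0171] twist -0.0004 rows>= 2.5243645231850014 0.005037734120157292
```

move_arm([
  [[0.15,0.046,0.017,0,-1],[0.15,0.046,0.017,0,-1],[0.15,0.046,0.017,0,-1],[0.15,0.046,0.017,0,-1],[0.15,0.046,0.017,0,-1]],
])

```text
clock: 1.8
position: [0.5042, 0.163, 0.1597]
ee_rot: [-0.0, 0.725, 0.689, -0.001]
contact_force: [-0.2, 0.6, 1.0]
width: 0.0857
gripper_force: 0.0
```

```bash
python3 - <<'E'
from h import *
np.set_printoptions(precision=4,suppress=True)
s=manip.get_state();im=manip.get_image('wrist');cv2.imwrite('pics/w1.png',im[...,::-1]);print(s['position'])
np.save('s1.npy',np.r_[s['position'],s['ee_rot']])
c=cam('wrist',s);print(proj(c,(.505,.166,.045)),proj(c,(.499,.048,.002)))
E
```

```text
[0.5042 0.163  0.1597]
[318.2913 189.1129] [318.1505 272.263 ]
```

View pics/w1.png

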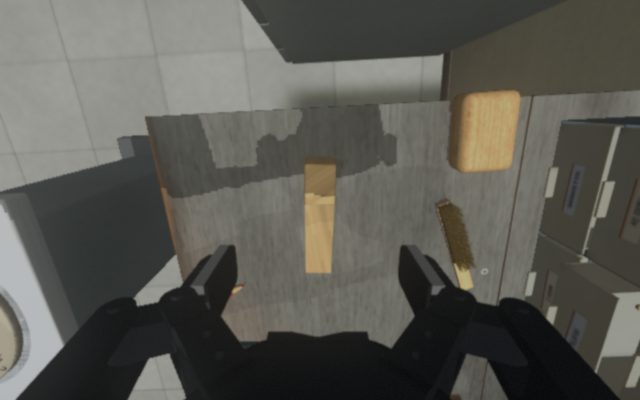

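The wrist view shows the wedge at cols 306–336: rear face rows ~157–166, heel top ~166–197, tip edge at row 272, no clutter close by. I'll refine the edges from the brightness profile.

```bash
python3 - <<'E'
from h import *
np.set_printoptions(precision=4,suppress=True)
v=np.load('s1.npy');c=cam('wrist',dict(position=v[:3],ee_rot=v[3:]))
im=cv2.imread('pics/w1.png');h=cv2.cvtColor(im,cv2.COLOR_BGR2HSV)
print(im[150:205,318:323].mean((1,2)).round().astype(int))
m=cv2.inRange(h,(8,90,60),(28,255,255));m[:, :295]=0;m[:,345:]=0;m[:150]=0;m[280:]=0
L=[]
for r in(160,175,185,192,215,240,260,270):
    x=np.where(m[r])[0];print(r,x.min(),x.max()+1)
rows=np.where(m[:,320])[0];print(rows.min(),rows.max()+1)
T=cam('top')
print('tip',plane(c,(318.7,rows.max()+1),.004))
for z in(0,.045):print(z,[plane(c,(320.5,r),z) for r in(157,166,197)])
E
```

```text
[ 76  76  76  76  76  75  71  68  66  67  67  67  67  72  86  99 105 107
 107 107 107 109 111 111 111 111 111 112 112 112 111 109 108 107 107 107
 106 106 105 104 103 102 102 100 100 110 122 136 145 149 151 152 152 149
 141]
160 306 334
175 305 336
185 305 335
192 305 335
215 305 334
240 306 332
260 306 331
270 306 331
157 272
tip [0.4997 0.0496 0.004 ]
0 [array([0.5086, 0.1884, 0.    ]), array([0.5081, 0.1787, 0.    ]), array([0.5064, 0.1434, 0.    ])]
0.045 [array([0.5085, 0.1963, 0.045 ]), array([0.5081, 0.188 , 0.045 ]), array([0.5067, 0.1581, 0.045 ])]
```

```bash
python3 - <<'E'
from h import *
go(.507,.169,.024,86.5)
E
```

```text
yaw 86.96 tilt [-0.0015 -0.0011] delta norm [0.0087 0.0034 0.1699] twist 0.0038 rows>= 2.722973229983433 0.053067963407267243
```

move_arm([
  [[0.0087,0.0034,0.06,0.004,-0.6],[0.0087,0.0034,0.12,0.004,-0.4],[0.0087,0.0034,0.15,0.004,-0.3],[0.0087,0.0034,0.17,0.004,-0.3],[0.0087,0.0034,0.17,0.004,-0.3],[0.0087,0.0034,0.17,0.004,1],[0.0087,0.0034,0.17,0.004,1],[0.0087,0.0034,0.17,0.004,1],[0.0087,0.0034,0.17,0.004,1],[0.0087,0.0034,0.17,0.004,1],[0.0087,0.0034,0.17,0.004,1],[0.0087,0.0034,0.17,0.004,1]],
], squeeze=40)

```text
clock: 3.05
position: [0.5091, 0.1696, 0.0258]
ee_rot: [0.001, 0.728, 0.685, 0.001]
contact_force: [0.3, -2.9, 6.4]
width: 0.0296
gripper_force: 40.9
```

move_arm([
  [[0,0,-0.05,0,1],[0,0,-0.1,0,1],[0,0,-0.15,0,1],[0,0,-0.205,0,1],[0,0,-0.205,0,1],[0,0,-0.205,0,1]],
])

```text
clock: 3.65
position: [0.5081, 0.17, 0.1894]
ee_rot: [0.001, 0.729, 0.685, 0.001]
contact_force: [-0.7, -0.1, -1.3]
width: 0.0294
gripper_force: 40.2
```

```bash
python3 - <<'E'
from h import *
print(manip.get_state()['width']);go(.563,-.254,.19,73)
E
```

```text
0.029397070961674814
yaw 86.48 tilt [0.0025 0.0005] delta norm [-0.5248  0.101  -0.0008] twist 0.1123 rows>= 8.550578706068745 1.5687688430366074
```

move_arm([
  [[-0.04,0.008,0,0.02,1],[-0.09,0.017,0,0.04,1],[-0.145,0.028,0,0.06,1],[-0.2,0.038,0,0.08,1],[-0.255,0.05,0,0.1,1],[-0.31,0.06,0,0.112,1],[-0.365,0.07,0,0.112,1],[-0.42,0.08,0,0.112,1],[-0.475,0.092,0,0.112,1],[-0.51,0.099,0,0.112,1],[-0.525,0.101,0,0.112,1],[-0.525,0.101,0,0.112,1]],
])

```text
clock: 4.85
position: [0.5617, -0.2551, 0.1862]
ee_rot: [-0.002, 0.804, 0.594, -0.001]
contact_force: [-0.5, 0.7, -1.4]
width: 0.0292
gripper_force: 40.1
```

```bash
python3 - <<'E'
from h import *
s=manip.get_state();im=manip.get_image('wrist');cv2.imwrite('pics/w2.png',im[...,::-1]);print(s['position'])
np.save('s2.npy',np.r_[s['position'],s['ee_rot']])
c=cam('wrist',s);print(proj(c,(.461,-.349,.01)))
E
```

```text
[ 0.56168265 -0.25506249  0.18618585]
[264.41440466 267.23848303]
```

View pics/w2.png

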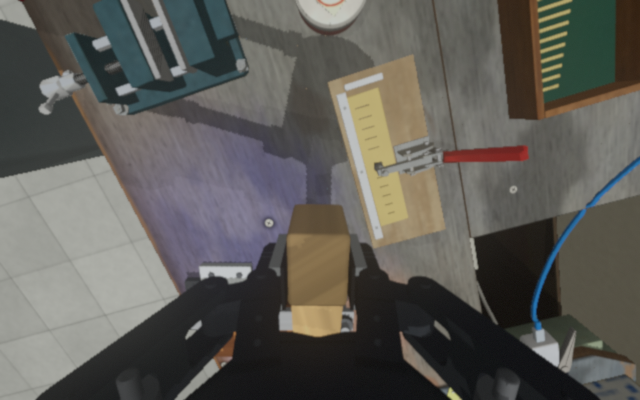

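The wedge and fingers hide most of the jig: only a runner corner shows at about (225,272). I'll move forward and sideways so the mouth falls in the free upper half of the picture.

move_arm([
  [[-0.05,0.015,-0.01,0,1],[-0.1,0.03,-0.02,0,1],[-0.15,0.04,-0.02,0,1],[-0.15,0.04,-0.02,0,1],[-0.15,0.04,-0.02,0,1]],
])

```text
clock: 5.4
position: [0.5579, -0.3768, 0.2036]
ee_rot: [-0.001, 0.804, 0.595, 0.0]
contact_force: [0.5, -0.3, -1.0]
width: 0.0293
gripper_force: 40.1
```

```bash
python3 - <<'E'
from h import *
s=manip.get_state();im=manip.get_image('wrist');cv2.imwrite('pics/w3.png',cv2.resize(im[90:290,120:380,::-1],None,fx=3,fy=3,interpolation=2));cv2.imwrite('pics/w3full.png',im[...,::-1]);print(s['position'])
np.save('s3.npy',np.r_[s['position'],s['ee_rot']])
c=cam('wrist',s);print(proj(c,(.461,-.349,.01)))
E
```

```text
[ 0.55791408 -0.37677763  0.20363712]
[234.89371265 174.97611325]
```

View pics/w3.png

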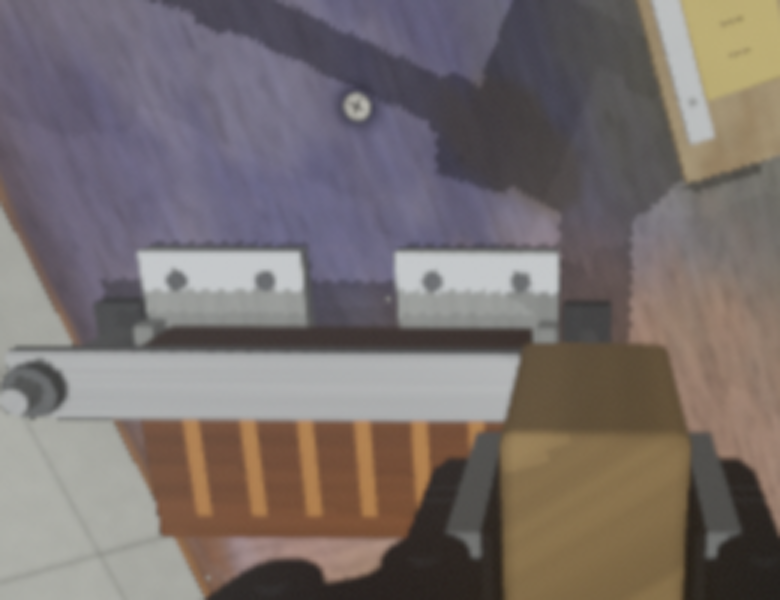

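The crop shows the two runner front edges at full-image row ~173.2, inner corners at cols 221 and 252, outer corners at 166 and 306.7. The mouth centre is at (236.4,173.2).

```bash
python3 - <<'E'
from h import *
np.set_printoptions(precision=4,suppress=True)
v=np.load('s3.npy');c=cam('wrist',dict(position=v[:3],ee_rot=v[3:]))
f=lambda x,y,z=.01:plane(c,(120+x/3,90+y/3),z)
a,b,i,j=f(138,249),f(560,250.5),f(303,249.5),f(396,250)
print(a,b,'len',np.linalg.norm(a-b),'gap',np.linalg.norm(i-j))
d=b-a;ang=np.degrees(np.arctan2(d[1],d[0]));m=(a+b+i+j)/4;print('jigx yaw',ang-90,'mouth',m)
# height check: triangulate the mouth with the top camera
T=cam('top');print('tri',tri(c,(236.4,173.2),T,(414.6,247.2)))
# block top rear edge direction
e=f(160,535,.044);g=f(420,535,.044);d=g-e;print(np.degrees(np.arctan2(d[1],d[0]))-90)
# bar front/back edges: depth along jig x at two candidate heights
r=np.radians(ang-90);ex=np.array([np.cos(r),np.sin(r),0])
for z in(.057,.0655):print(z,[((f(x,y,z)-m)@ex).round(4) for x,y in((300,349),(300,419))])
# wedge-in-hand yaw: heel rear top edge
yaw=ang+90
q=np.radians(ang-90)
for x in(-.135,-.12,-.06):
    P=m+x*ex;print(x,P)
P=m-.135*ex;go(P[0],P[1],.19,yaw);go(P[0],P[1],.06,yaw)
E
```

```text
[ 0.3818 -0.3223  0.01  ] [ 0.5452 -0.3727  0.01  ] len 0.17104170405622085 gap 0.037688193742981206
jigx yaw -107.12958702188672 mouth [ 0.4636 -0.3475  0.01  ]
tri [ 0.4614 -0.3501  0.006 ]
-106.89411773442644
0.057 [np.float64(0.0258), np.float64(0.0534)]
0.0655 [np.float64(0.0228), np.float64(0.0495)]
-0.135 [ 0.5033 -0.2185  0.01  ]
-0.12 [ 0.4989 -0.2329  0.01  ]
-0.06 [ 0.4813 -0.2902  0.01  ]
yaw 73.08 tilt [-0.0012  0.0027] delta norm [ 0.1685 -0.1227  0.0178] twist 0.0018 rows>= 3.3467667507944343 0.02457110652158119
yaw 73.08 tilt [-0.0012  0.0027] delta norm [ 0.1681 -0.1224  0.1803] twist 0.0018 rows>= 4.403891813030049 0.02457110652158119
```

move_arm([
  [[0.042,-0.03,0.005,0,1],[0.085,-0.06,0.01,0,1],[0.127,-0.09,0.015,0,1],[0.168,-0.1225,0.018,0,1],[0.168,-0.1225,0.06,0,1],[0.168,-0.1225,0.11,0,1],[0.168,-0.1225,0.16,0,1],[0.168,-0.1225,0.19,0,1],[0.168,-0.1225,0.205,0,1],[0.168,-0.1225,0.21,0,1],[0.168,-0.1225,0.21,0,1],[0.168,-0.1225,0.21,0,1]],
])

```text
clock: 6.65
position: [0.5048, -0.2216, 0.0378]
ee_rot: [0.001, 0.804, 0.595, 0.001]
contact_force: [0.1, 0.2, -1.2]
width: 0.0294
gripper_force: 40.1
```

```bash
python3 - <<'E'
from h import *
s=manip.get_state();im=manip.get_image('scene');cv2.imwrite('pics/s4.png',cv2.resize(im[160:280,280:440,::-1],None,fx=4,fy=4,interpolation=2))
go(.5033,-.2185,.0258,72.87)
E
```

```text
yaw 73.03 tilt [ 0.0026 -0.0015] delta norm [ 0.0034 -0.003   0.015 ] twist 0.0013 rows>= 0.2514433977965083 0.018715437348232198
```

View pics/s4.png

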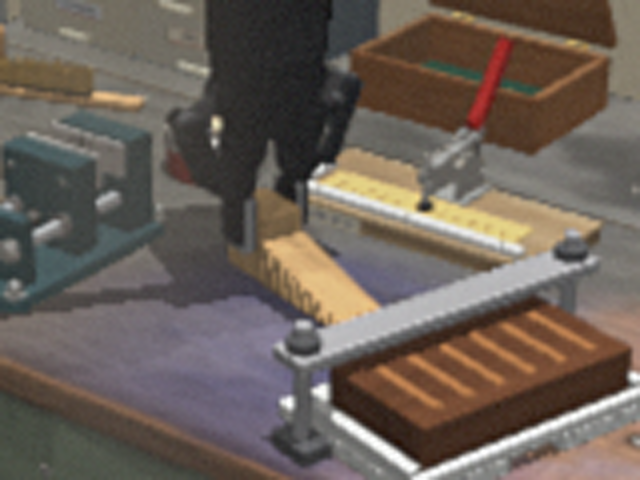

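The wedge is in the hand, level and lined up with the mouth. Lower it gently.

move_arm([
  [[0.002,-0.002,0.005,0.001,1],[0.002,-0.002,0.01,0.001,1],[0.002,-0.002,0.013,0.001,1],[0.002,-0.002,0.013,0.001,1],[0.002,-0.002,0.013,0.001,1]],
])

```text
clock: 7.2
position: [0.5026, -0.2194, 0.0259]
ee_rot: [-0.0, 0.804, 0.594, -0.0]
contact_force: [-0.0, -0.2, -1.3]
width: 0.029
gripper_force: 40.2
```

```bash
cat >> h.py <<'E'
M=np.array([.4636,-.3475]);A=np.radians(-107.1)
EX=np.array([np.cos(A),np.sin(A)]);EY=np.array([-np.sin(A),np.cos(A)])
def avg(n=6):
    r=[]
    for _ in range(n):
        s=manip.get_state();p=s['position'];f=s['contact_force'];q=s['ee_rot']
        R=Ro.from_quat([q[1],q[2],q[3],q[0]]).as_matrix()
        r.append([(p[:2]-M)@EX*1e3,(p[:2]-M)@EY*1e3,p[2]*1e3,np.degrees(np.arctan2(R[1,0],R[0,0])),f[:2]@EX,f[:2]@EY,f[2],s['gripper_force'],s['width']*1e3]);manip.get_image('wrist')
    r=np.array(r);np.set_printoptions(precision=2,suppress=True)
    print('t',s['clock'],'jx jy z yaw Fx Fy Fz grip width');print(r.mean(0));print(r.std(0))
E
python3 -c "
from h import *
avg()"
```

```text
t 7.45 jx jy z yaw Fx Fy Fz grip width
[-133.89   -0.33   25.89   72.89    0.18    0.15   -1.21   40.18   29.38]
[0.02 0.03 0.03 0.   0.29 0.5  0.42 0.   0.22]
```

move_arm([
  [[0,0,0.001,0,1],[0,0,0.002,0,1],[0,0,0.003,0,1],[0,0,0.003,0,1]],
])

```text
clock: 7.9
position: [0.5027, -0.2194, 0.0258]
ee_rot: [0.0, 0.804, 0.594, 0.0]
contact_force: [-4.2, 1.1, 14.4]
width: 0.0295
gripper_force: 42.2
```

```bash
python3 -c "
from h import *
avg()"
```

```text
t 8.15 jx jy z yaw Fx Fy Fz grip width
[-133.91   -0.27   25.8    72.9    -0.51   -4.18   14.93   42.19   29.37]
[0.02 0.01 0.01 0.   0.58 0.31 0.6  0.01 0.1 ]
```

move_arm([
  [[0,0,-0.0027,0,1],[-0.015,0,-0.0027,0,1],[-0.03,0,-0.0027,0,1],[-0.045,0,-0.0027,0,1],[-0.06,0,-0.0027,0,1],[-0.07,0,-0.0027,0,1],[-0.073,0,-0.0027,0,1],[-0.073,0,-0.0027,0,1]],
])

```text
clock: 9.0
position: [0.4854, -0.2765, 0.0259]
ee_rot: [0.001, 0.804, 0.594, -0.0]
contact_force: [-0.3, -1.1, 2.8]
width: 0.0295
gripper_force: 40.6
```

```bash
python3 -c "
from h import *
avg()"
```

```text
t 9.25 jx jy z yaw Fx Fy Fz grip width
[-74.78  -0.05  25.87  72.92   1.9    0.12   3.06  40.65  29.32]
[0.38 0.04 0.01 0.02 0.69 0.4  0.5  0.01 0.17]
```

move_arm([
  [[-0.005,0,0,0,1],[-0.01,0,0,0,1],[-0.015,0,0,0,1],[-0.02,0,0,0,1],[-0.023,0,0,0,1],[-0.0255,0,0,0,1],[-0.0255,0,0,0,1]],
])

```text
clock: 10.0
position: [0.4796, -0.2926, 0.0258]
ee_rot: [-0.002, 0.805, 0.594, 0.001]
contact_force: [1.3, 6.8, 6.4]
width: 0.0294
gripper_force: 41.0
```

```bash
python3 -c "
from h import *
avg()"
```

```text
t 10.25 jx jy z yaw Fx Fy Fz grip width
[-57.15  -0.88  25.83  72.82  -7.15   0.01   6.47  41.09  29.25]
[0.01 0.01 0.01 0.   0.27 0.47 0.72 0.02 0.17]
```

move_arm([
  [[-0.002,0,0,0,1],[-0.004,0,0,0,1],[-0.005,0,0,0,1],[-0.005,0,0,0,1],[-0.005,0,0,0,1]],
])

```text
clock: 10.8
position: [0.4784, -0.296, 0.0258]
ee_rot: [-0.002, 0.805, 0.594, 0.001]
contact_force: [1.9, 6.9, 7.4]
width: 0.029
gripper_force: 41.1
```

```bash
python3 -c "
from h import *
avg(4)"
```

```text
t 10.95 jx jy z yaw Fx Fy Fz grip width
[-53.55  -1.    25.84  72.82  -7.91  -0.18   7.28  41.08  29.47]
[0.01 0.01 0.01 0.   0.6  0.66 0.42 0.   0.27]
```

move_arm([
  [[-0.0015,0,-0.0008,0,1],[-0.003,0,-0.0008,0,1],[-0.003,0,-0.0008,0,1],[-0.003,0,-0.0008,0,1]],
])

```text
clock: 11.4
position: [0.4771, -0.2986, 0.0259]
ee_rot: [-0.002, 0.805, 0.594, 0.001]
contact_force: [3.1, 5.6, 3.6]
width: 0.0295
gripper_force: 40.6
```

```bash
python3 -c "
from h import *
avg(4)"
```

```text
t 11.55 jx jy z yaw Fx Fy Fz grip width
[-50.71  -1.42  25.88  72.85  -6.27   0.24   3.4   40.59  29.48]
[0.02 0.01 0.01 0.   0.62 0.61 0.54 0.   0.06]
```

move_arm([
  [[-0.0015,0.0005,0,0,1],[-0.003,0.001,0,0,1],[-0.003,0.001,0,0,1],[-0.003,0.001,0,0,1]],
])

```text
clock: 12.0
position: [0.4769, -0.3007, 0.0259]
ee_rot: [-0.003, 0.805, 0.594, 0.001]
contact_force: [0.6, 7.0, 5.1]
width: 0.0295
gripper_force: 40.9
```

```bash
python3 -c "
from h import *
avg(4)"
```

```text
t 12.15 jx jy z yaw Fx Fy Fz grip width
[-48.62  -1.06  25.89  72.83  -6.6   -0.94   4.48  40.93  29.48]
[0.01 0.01 0.01 0.   0.17 0.35 0.63 0.   0.11]
```

move_arm([
  [[-0.0015,0,0,0,1],[-0.003,0,0,0,1],[-0.003,0,0,0,1],[-0.003,0,0,0,1]],
])

```text
clock: 12.6
position: [0.4763, -0.3031, 0.0259]
ee_rot: [-0.002, 0.805, 0.594, 0.001]
contact_force: [1.5, 6.9, 4.3]
width: 0.0296
gripper_force: 40.8
```

```bash
python3 -c "
from h import *
avg(4)"
```

```text
t 12.75 jx jy z yaw Fx Fy Fz grip width
[-46.11  -0.92  25.88  72.84  -6.76  -0.55   4.09  40.77  29.5 ]
[0.01 0.02 0.01 0.   0.47 0.29 0.19 0.   0.12]
```

move_arm([
  [[-0.0015,0,0,0,1],[-0.003,0,0,0,1],[-0.003,0,0,0,1],[-0.003,0,0,0,1]],
])

```text
clock: 13.2
position: [0.4757, -0.3055, 0.0259]
ee_rot: [-0.002, 0.805, 0.594, 0.001]
contact_force: [1.4, 6.9, 4.3]
width: 0.0294
gripper_force: 40.7
```

Push is ~7 N and position is advancing fully, so there is no contact yet.

move_arm([
  [[-0.0015,0,0,0,1],[-0.003,0,0,0,1],[-0.003,0,0,0,1],[-0.003,0,0,0,1]],
])

```text
clock: 13.6
position: [0.475, -0.3079, 0.0259]
ee_rot: [-0.002, 0.805, 0.594, 0.001]
contact_force: [1.0, 6.9, 5.1]
width: 0.0295
gripper_force: 40.7
```

move_arm([
  [[-0.0015,0,0,0,1],[-0.003,0,0,0,1],[-0.003,0,0,0,1],[-0.003,0,0,0,1]],
])

```text
clock: 14.0
position: [0.4743, -0.3102, 0.0259]
ee_rot: [-0.002, 0.805, 0.594, 0.001]
contact_force: [0.7, 6.9, 3.2]
width: 0.0292
gripper_force: 40.7
```

move_arm([
  [[-0.0015,0,0,0,1],[-0.003,0,0,0,1],[-0.003,0,0,0,1],[-0.003,0,0,0,1]],
])

```text
clock: 14.4
position: [0.4736, -0.3125, 0.0259]
ee_rot: [-0.002, 0.805, 0.594, 0.001]
contact_force: [1.9, 6.3, 3.1]
width: 0.0295
gripper_force: 40.7
```

move_arm([
  [[-0.0015,0,0,0,1],[-0.003,0,0,0,1],[-0.003,0,0,0,1],[-0.003,0,0,0,1]],
])

```text
clock: 14.8
position: [0.4729, -0.3148, 0.0259]
ee_rot: [-0.002, 0.805, 0.594, 0.001]
contact_force: [1.6, 6.4, 2.9]
width: 0.0293
gripper_force: 40.7
```

move_arm([
  [[-0.0015,0,0,0,1],[-0.003,0,0,0,1],[-0.003,0,0,0,1],[-0.003,0,0,0,1]],
])

```text
clock: 15.2
position: [0.4721, -0.3171, 0.0259]
ee_rot: [-0.002, 0.805, 0.594, 0.001]
contact_force: [1.3, 6.1, 4.1]
width: 0.0296
gripper_force: 40.7
```

move_arm([
  [[-0.0015,0,0,0,1],[-0.003,0,0,0,1],[-0.003,0,0,0,1],[-0.003,0,0,0,1]],
])

```text
clock: 15.6
position: [0.4715, -0.3194, 0.0259]
ee_rot: [-0.002, 0.805, 0.594, 0.001]
contact_force: [0.6, 5.8, 4.0]
width: 0.0295
gripper_force: 40.7
```

move_arm([
  [[-0.0015,0,0,0,1],[-0.003,0,0,0,1],[-0.003,0,0,0,1],[-0.003,0,0,0,1]],
])

```text
clock: 16.0
position: [0.4708, -0.3217, 0.0259]
ee_rot: [-0.002, 0.805, 0.594, 0.001]
contact_force: [2.0, 6.4, 4.3]
width: 0.0296
gripper_force: 40.7
```

move_arm([
  [[-0.0015,0,0,0,1],[-0.003,0,0,0,1],[-0.003,0,0,0,1],[-0.003,0,0,0,1]],
])

```text
clock: 16.4
position: [0.4701, -0.324, 0.0259]
ee_rot: [-0.002, 0.805, 0.594, 0.001]
contact_force: [1.0, 5.3, 3.0]
width: 0.0293
gripper_force: 40.7
```

move_arm([
  [[-0.0015,0,0,0,1],[-0.003,0,0,0,1],[-0.003,0,0,0,1],[-0.003,0,0,0,1]],
])

```text
clock: 16.8
position: [0.4694, -0.3263, 0.0259]
ee_rot: [-0.002, 0.805, 0.594, 0.001]
contact_force: [1.3, 5.5, 3.6]
width: 0.0293
gripper_force: 40.7
```

move_arm([
  [[-0.0015,0,0,0,1],[-0.003,0,0,0,1],[-0.003,0,0,0,1],[-0.003,0,0,0,1]],
])

```text
clock: 17.2
position: [0.4687, -0.3286, 0.0259]
ee_rot: [-0.002, 0.805, 0.594, 0.001]
contact_force: [2.3, 6.5, 3.5]
width: 0.0297
gripper_force: 40.7
```

```bash
python3 -c "
from h import *
avg(4)"
```

```text
t 17.35 jx jy z yaw Fx Fy Fz grip width
[-19.57  -0.71  25.89  72.85  -6.06   0.1    3.5   40.67  29.39]
[0.01 0.01 0.02 0.   0.53 0.31 0.18 0.   0.31]
```

Steady push here is about 6 N, so no contact yet.

move_arm([
  [[-0.0015,0,0,0,1],[-0.003,0,0,0,1],[-0.003,0,0,0,1],[-0.003,0,0,0,1]],
])

```text
clock: 17.8
position: [0.4679, -0.3309, 0.0259]
ee_rot: [-0.002, 0.805, 0.594, 0.001]
contact_force: [1.7, 5.3, 3.9]
width: 0.0292
gripper_force: 40.7
```

```bash
python3 -c "
from h import *
avg(4)
im=manip.get_image('scene');cv2.imwrite('pics/s5.png',cv2.resize(im[180:280,330:450,::-1],None,fx=5,fy=5,interpolation=2))"
```

```text
t 17.95 jx jy z yaw Fx Fy Fz grip width
[-17.17  -0.73  25.87  72.85  -6.13  -0.39   4.    40.67  29.34]
[0.02 0.01 0.01 0.   0.45 0.28 0.45 0.   0.18]
```

View pics/s5.png

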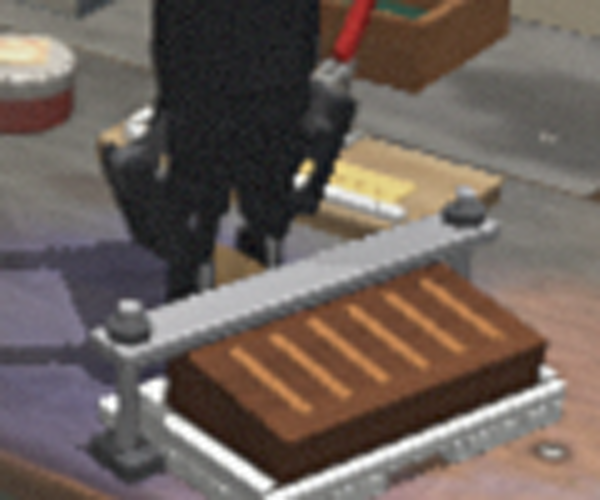

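The block is tilted with its front rising close to the bar (left end near (170,390) in the crop), and the arm clears the bar. I'll go on in slightly smaller steps.

move_arm([
  [[-0.001,0,0,0,1],[-0.0025,0,0,0,1],[-0.0025,0,0,0,1],[-0.0025,0,0,0,1]],
])

```text
clock: 18.45
position: [0.4676, -0.332, 0.0259]
ee_rot: [-0.003, 0.805, 0.594, 0.001]
contact_force: [2.3, 8.3, 4.0]
width: 0.0291
gripper_force: 40.7
```

```bash
python3 -c "
from h import *
avg(4)"
```

```text
t 18.6 jx jy z yaw Fx Fy Fz grip width
[-15.94  -0.75  25.86  72.83  -8.29   0.44   4.16  40.68  29.3 ]
[0.01 0.01 0.   0.   0.26 0.43 0.59 0.   0.12]
```

Contact: the advance fell short and the push rose by ~2 N. Smaller steps now.

move_arm([
  [[-0.0008,0,0,0,1],[-0.0014,0,0,0,1],[-0.0014,0,0,0,1],[-0.0014,0,0,0,1]],
])

```text
clock: 19.05
position: [0.4675, -0.3322, 0.0259]
ee_rot: [-0.003, 0.805, 0.593, 0.002]
contact_force: [3.6, 10.0, 5.3]
width: 0.0295
gripper_force: 40.7
```

```bash
python3 -c "
from h import *
avg(5)"
```

```text
t 19.25 jx jy z yaw Fx Fy Fz grip width
[-15.81  -0.77  25.86  72.81 -10.93   0.35   4.69  40.66  29.26]
[0.   0.01 0.01 0.   0.34 0.23 0.31 0.   0.21]
```

move_arm([
  [[-0.0005,0,0,0,1],[-0.001,0,0,0,1],[-0.001,0,0,0,1],[-0.001,0,0,0,1]],
])

```text
clock: 19.7
position: [0.4673, -0.3324, 0.0259]
ee_rot: [-0.003, 0.805, 0.593, 0.002]
contact_force: [5.2, 11.6, 5.4]
width: 0.0294
gripper_force: 40.0
```

```bash
python3 -c "
from h import *
avg(5)"
```

```text
t 19.9 jx jy z yaw Fx Fy Fz grip width
[-15.55  -0.89  25.84  72.77 -12.66   0.84   5.55  40.03  29.39]
[0.03 0.01 0.01 0.   0.1  0.42 0.23 0.   0.17]
```

move_arm([
  [[0.001,0,0,0,1],[0.0025,0,0,0,1],[0.004,0,0,0,1],[0.004,0,0,0,1]],
])

```text
clock: 20.35
position: [0.4673, -0.3324, 0.0258]
ee_rot: [-0.002, 0.805, 0.594, 0.0]
contact_force: [0.1, 5.5, 3.2]
width: 0.0293
gripper_force: 40.1
```

```bash
python3 -c "
from h import *
avg(4)"
```

```text
t 20.5 jx jy z yaw Fx Fy Fz grip width
[-15.57  -0.86  25.84  72.86  -5.19  -1.65   2.57  40.03  29.34]
[0.02 0.01 0.01 0.   0.08 0.1  0.41 0.02 0.06]
```

move_arm([
  [[0.0012,0,0,0,1],[0.0025,0,0,0,1],[0.0025,0,0,0,1],[0.0025,0,0,0,0],[0.0025,0,0,0,-0.2],[0.0025,0,0,0,-0.3],[0.0025,0,0,0,-0.3],[0.0025,0,0,0,-0.3],[0.0025,0,0,0,-0.3]],
])

```text
clock: 21.45
position: [0.4691, -0.332, 0.0265]
ee_rot: [0.0, 0.804, 0.594, 0.0]
contact_force: [0.2, -0.5, -0.7]
width: 0.0556
gripper_force: 0.0
```

```bash
python3 -c "
from h import *
avg(3)"
```

```text
t 21.55 jx jy z yaw Fx Fy Fz grip width
[-16.42   0.61  26.46  72.9    0.3   -0.13   0.06   0.    55.56]
[0.02 0.03 0.01 0.   0.55 0.47 0.53 0.   0.07]
```

move_arm([
  [[0,0,-0.03,0,-0.3],[0,0,-0.08,0,-0.3],[0,0,-0.13,0,-0.3],[0,0,-0.18,0,-0.3],[0.06,0,-0.2,0,-0.3],[0.12,0,-0.2,0,-0.3],[0.18,0,-0.2,0,-0.3],[0.18,0,-0.2,0,-0.3],[0.18,0,-0.2,0,-0.3]],
])

```text
clock: 22.5
position: [0.5114, -0.1934, 0.1865]
ee_rot: [0.0, 0.804, 0.595, -0.0]
contact_force: [0.4, -0.5, -0.4]
width: 0.0556
gripper_force: 0.0
```

```bash
python3 - <<'E'
from h import *
a=manip.get_image('scene');b=manip.get_image('top')
H=np.zeros((500,800,3),np.uint8);H[:400,:480]=cv2.resize(a[180:280,330:450,::-1],None,fx=4,fy=4,interpolation=2)
H[:440,480:800]=cv2.resize(b[195:305,395:475,::-1],None,fx=4,fy=4,interpolation=2);cv2.imwrite('pics/f.png',H)
print(manip.get_state()['contact_force'],manip.get_state()['position'])
E
```

```text
[-0.13540771 -0.58812313  0.0984508 ] [ 0.51109198 -0.19516643  0.18634326]
```

View pics/f.png

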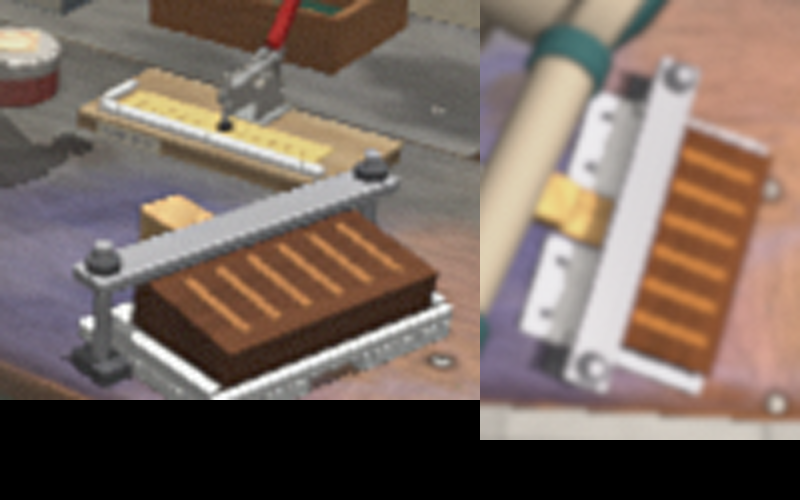

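The wedge stays in the channel (heel at about (178,218) in the left crop), the block front is up against the bar, and the arm is clear.

```bash
python3 -c "
from rig import manip
print(manip.sign_off())"
```

```text
the job is handed in; nothing more can be done
None
```

The wedge is in the channel with the block's front edge raised against the bar. I stopped at about 6.5 N above the steady push, then let go and moved the arm clear, and the job was handed in at about 22.6 s; no verdict was returned, and the force on the bar itself was not measured.

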